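# Move a charged battery from the charger to the floodlight

### The job

The battery in the charger is charged: press the charger's orange catch so that the battery springs loose, slide it out, and slide it fully home in the floodlight's battery slide until the catch there clicks up and holds it by itself. Feel for the end and stop gently at the click, without forcing the battery into the rubber end buffer or slamming it down, and leave the pliers and the circuit board where they lie.

Things in the scene. Friction and masses are not known exactly. Their poses are not given: they have to be found in the camera images.
- battery: slide-on battery pack, black with green panels, 0.3 to 0.5 kg, 90 mm long (x), 61 mm high. Origin: middle of the underside; +x is the nose, which goes in first; z up. Body 50 mm wide (y) with flat sides to grip, on a 10 mm high dovetail foot 64 mm wide below, 52 mm above. A groove below, closed by a 12 mm nose wall, takes the catch tongue. Starts latched in the charger
- charger: black charger box, 200 by 104 mm, fixed to the bench; origin on the bench under charger_bay. Its dovetail slide (grey) lies on top, floor 45 mm up, mouth towards -x, nearest the robot. A white sprung ejector at the far end pushes the battery back. When the catch is pressed the battery slides back 25 to 50 mm by itself in half a second and stays there loose in the rails
- charger_bay (a point): on the charger's slide floor, where the battery's origin lies when latched; x is the way in, y left, z up. Rails 12.5 mm high with 1.5 mm play each side run from x = -25 to 48 mm; their mouth flares 4 to 5 mm a side wider out to x = -42 mm, then open flat floor to x = -115 mm. A battery with its origin at x = -90 mm or less is clear of the rails and can be lifted or set down
- charger_paddle (a point): middle of the top of the charger's orange catch paddle, 34 (x) by 30 mm (y), left of the rails: at x 20, y 64, z 14 mm from charger_bay when up. Press straight down: 1.6 N to start, 3 N at the full 8 mm, and about 1 N more while a battery bears on the tongue; the battery comes free after about 5 mm. Springs up when let go
- charger_catch (a joint): travel of the charger's catch, m: 0 up, 0.008 fully pressed
- light: yellow battery floodlight, 233 by 104 mm, fixed to the bench, lying with its battery slide up, floor 60 mm over the bench; origin on the bench under light_bay. A black panel with white LED face stands across the far end, x 118 to 139 mm, 120 mm wide, 90 mm high. Rails, catch and ejector as on the charger, but a blue carriage (68 mm wide, 46 mm over the floor) holds catch, ejector and end buffer
- light_bay (a point): on the light's slide floor, same rails, mouth, open floor and axes as charger_bay. The blue carriage is clamped anywhere in a 36 mm range (not measured): the battery latches with its origin 0 to 36 mm past this point in x. Feel for it: the catch clicks as the nose comes to the black rubber end buffer, 2.5 mm past the latched place. Slamming battery on light or charger (over 90 N) fails
- light_ejector (a joint): the light's white sprung ejector, m: 0.033 pushed out and empty, 0 with the battery latched, about -0.0025 at the buffer. Pushes the nose back over the last 33 mm with 1.4 N, rising to 4 N; with the catch, sliding in takes 5 to 10 N, and the buffer is felt as a steeper rise beyond that. Let go before the click and it pushes the battery out again
- light_buffer (a joint): how far the rubber end buffer in the light is squeezed, m: 0 free; 4 N per mm, so 0.001 to 0.002 shows that the battery is fully in. Over 0.0025 (10 N on top of the springs) is forcing it
- light_catch (a joint): travel of the light's catch, m: 0 up, 0.008 fully pressed; it is pushed down about 5 mm while the battery's nose wall passes over its tongue (the last 30 mm) and is back at 0 once it has clicked
- pliers: bystander: combination pliers with red handles, 150 mm long, 15 mm high, lying between charger and light
- board: bystander: small green circuit board, 100 by 70 mm, 16 mm high with its parts, lying between charger and light, farther off than the pliers
There are look-alikes about, which are no part of the job. Of the things like the battery, leave any that is brown; of the rest the smaller one is meant.

How it is judged (in metres and radians):
On the way, in this order (a step that is already met when the one before it is completed fails the run):
1. the charger's catch is pressed down and the battery has sprung loose from its latched place (value of joint charger_catch above 0.002 m and x of battery in the frame of charger_bay below -0.006 m), for 0.02 s.
2. the battery is out of the charger's rails (horizontal distance between battery and charger_bay above 0.08 m), for 0.02 s.
3. the battery's nose is in the light's rails and pressing the light's catch down (value of joint light_catch above 0.002 m and x of battery in the frame of light_bay between -0.035 and 0.041 m and z of battery in the frame of light_bay below 0.005 m), for 0.02 s.
At the end, for the whole second after the job is handed in: the battery rests latched in the light, at rest: it keeps the ejector pressed in to within 2 mm of its latched value, the light's catch is up again (less than 1.5 mm of travel), the battery lies in the rails within 4 mm sideways and in height, in line within 0.06 rad (value of joint light_ejector between -0.0039 and 0.002 m and value of joint light_catch below 0.0015 m and x of battery in the frame of light_bay between -0.005 and 0.041 m and y of battery in the frame of light_bay between -0.004 and 0.004 m and z of battery in the frame of light_bay between -0.003 and 0.004 m and angle between the x axis of battery and the x axis of light_bay, either way round below 0.06 rad and linear speed of battery below 0.01 m/s); the robot touches nothing.
It fails at once if the battery is forced against the light's end buffer, squeezing it more than 2.5 mm (value of joint light_buffer above 0.0025 m).
It fails at once if the battery is slammed: more than 90 N between battery and light (contact force between battery and light above 90 N).
It fails at once if the battery is slammed: more than 90 N between battery and charger (contact force between battery and charger above 90 N).
It fails at once if the pliers are pushed more than 3 cm (distance of pliers from where it was at the start of the episode above 0.03 m).
It fails at once if the circuit board is pushed more than 3 cm (distance of board from where it was at the start of the episode above 0.03 m).
It also fails if it takes over 64 s, if anything falls off the work surface, if the arm or the gripper's body presses on something with over 40 N, if the wrist force passes 120 N, or if a joint passes its speed limit or range.

### The arm

A 6-joint arm with a two-finger parallel gripper is mounted at the origin on the work surface. World frame = base frame: x ahead of the robot, y to its left, z up, the work surface at z = 0. Lengths are in m, angles in degrees, forces in N, time in s.
With the tool pointing down it reaches from about 0.35 to 0.875 m from the base axis. Payload 4.2 kg.
Tool frame: the origin (TCP) lies midway between the tips of the shut fingers; the grasp point (between the pads) lies 19 mm behind it (r.pinch_z is the distance from the TCP to the grasp point, in m); z points along the fingers, y is the line along which they close (so a half turn about z gives the same grasp; the last joint's range is limited). The gripper opens to 87 mm and grips with 3 to 60 N. Pads are 19 mm wide; open, the fingers measure 117 mm over their backs; the gripper's body (75 mm by 190 mm) begins 51 mm behind the grasp point.
Start: joints at [-48.782, 22.042, 0.453, 0, -68.411, -14.817], TCP at [0.278, -0.56, 0.223] pointing down, gripper open.
Joint ranges: [-179.83, 179.83], [-69.29, 118.12], [-61.27, 80.66], [-181.25, 117.63], [-171.15, -9.14], [-177.46, 177.46]. Speed limits (degrees/s): [159.86, 159.86, 180, 180, 180, 180].

### API

Orientations are given as a 3x3 rotation matrix whose columns are the frame's x, y, z axes.
In Python, from station import r, imaging, models gives the robot as it stands. The module is installed in compiled form; this text tells all that it offers.
- The arm moves only by the tool apply_moves, never from a script. Its argument "moves" is a list of rows, each a list of 2 entries, a list of its own where there are three numbers: the shift along the tool's x, y, z in m, then the turn about the tool's z in degrees. A call has 1 to 5 rows; each row shifts and turns the commanded pose from where the row before left it, along the tool's axes as they then stand; what a row does not reach is not made up. A row lasts 1/12 s, in which the tool goes at most 41.7 mm and 7.16 degrees, less where a joint would pass 70% of its speed; a pose out of reach is approached as far as the arm can. A call is refused whole if a number of a shift passes 0.0417 or a number of a turn 7.16, either way. A call with a gripper value outside its range is refused whole. "hand" is the finger opening in m, from 0 to 0.087, set as the call begins (left out, the last holds). The fingers move at their own pace and stop on an object; the grip force is fixed at half the most. Time passes only in rows, so rows that do not move let the fingers close. It gives the time, the measured TCP pose, the force, the opening and the grip force at its end, in the units of the state.
- r.sense(): the state, without advancing time (a new reading comes with each control period).
- imaging.capture(name): name is "scene" or "top" or "wrist"; returns a dict with "frame" (400x640x3 uint8, blue, green, red), "intrinsics" (3x3 intrinsics, pixels), "eye" and "orientation" of the camera in the world. Camera axes: x right, y down, z forward; pixel columns grow to the right and rows downward; lengths in m; the calibration is good to about 2 mm. A picture is of the moment at which its call begins. There is no depth.
- r.finish_job(): hands the job in; it is judged then, once.
Trained networks look in a picture, given as the dict that the camera call returned (one of the last four; its "shot" number tells which), for a name from the list of things; names that differ only in an ending like _2 or _b are one class to them, and where a whole thing is asked for, a point or a joint stands for the part that bears it (a point fixed in the world has none). Each returns a list of dicts, best first, with "confidence" (0 to 1); they miss things now and then, are a little off and sometimes report something else, mostly with a low value. They report only what shows in the picture. A call takes as long as a camera call. They do not tell look-alikes from the thing itself.
- models.cut_out(picture, target): "region" (400x640 bool, what is visible of it) and "extent" ([left, top, width, height] as shares, 0 to 1, of the picture: columns of its width, rows of its height, round what is visible of it).
- models.place_of(picture, target): "at" ([column, row] as shares, 0 to 1, of the picture: columns of its width, rows of its height: a listed point, or the origin of a listed thing).
The state is a dict: "time_s": time; "joints": joint angles; "joint_velocities": joint speeds; "effort": joint torques, N m; "tcp_pos": TCP position; "ee_rot": TCP orientation; "wrist_force": force on the tool from outside, world axes, zero at the start; "moment": the same for the moment, N m; "gripper_width": opening from 0.0 (shut) to 1.0 (fully open); "gripper_force": force on a finger pad.
Only numpy, scipy, OpenCV 4.12 (cv2) and the standard library are available. Lean on these libraries where they do the work, as an engineer would, in place of code of your own. Each camera call takes 0.05 s, during which the arm holds its last target. There are 200 camera calls.

## Working session

There is one attempt and no reset: what is moved stays moved. The work goes in short steps, Python scripts to look and compute and a tool call to move; the robot and the scene stay as the last step left them, time stands still between calls to the robot, and variables do not carry over. Pictures are saved under pics/ and viewed, at most 10 in all, crops included, and the job is handed in when it is done.

Besides the shell and the picture viewer there is one more tool, called after "Call:" as name([rows], argument=value, ...), one row to a line, values as JSON. apply_moves: Moves the arm, as the interface text tells. Its arguments: {"type":"object","properties":{"moves":{"type":"array"},"hand":{"type":"number"}},"required":["moves"]}

```bash
mkdir -p pics; cat > h.py <<'E'
from station import r, imaging, models
import numpy as np, cv2
def ray(p,uv):
    K=np.array(p["intrinsics"]);d=np.linalg.inv(K)@[uv[0],uv[1],1.];R=np.array(p["orientation"]);d=R@d
    return np.array(p["eye"]),d/np.linalg.norm(d)
def proj(p,X):
    c=np.array(p["orientation"]).T@(np.array(X)-np.array(p["eye"]));q=np.array(p["intrinsics"])@c;return q[:2]/q[2]
def onz(p,uv,z):
    e,d=ray(p,uv);return e+d*(z-e[2])/d[2]
def tri(rs):
    A=np.zeros((3,3));b=np.zeros(3)
    for e,d in rs:
        M=np.eye(3)-np.outer(d,d);A+=M;b+=M@e
    X=np.linalg.solve(A,b);return X,[float(np.linalg.norm((np.eye(3)-np.outer(d,d))@(X-e))) for e,d in rs]
E
python3 - <<'E'
from h import *
s=r.sense();print({k:np.round(v,3).tolist() for k,v in s.items()},r.pinch_z)
P={n:imaging.capture(n) for n in("scene","top","wrist")}
for n,p in P.items():
    cv2.imwrite(f"pics/{n}0.png",p["frame"]);print(n,np.round(p["eye"],3))
    for t in("battery","charger_bay","charger_paddle","light_bay","charger","light","pliers","board"):
        print(n,t,[(np.round(np.array(o["at"])*[640,400],1).tolist(),round(o["confidence"],2)) for o in models.place_of(p,t)])
cv2.imwrite("pics/a.png",cv2.resize(np.vstack([P["scene"]["frame"],P["top"]["frame"]]),(480,600)))
E
```

```text
{'time_s': 0.0, 'joints': [-48.781, 22.09, 0.38, -0.029, -68.41, -14.816], 'joint_velocities': [-0.079, 0.007, 0.013, 0.079, 0.043, -0.017], 'effort': [0.001, -39.066, 18.741, 4.22, 0.011, -0.0], 'tcp_pos': [0.278, -0.559, 0.221], 'ee_rot': [[-0.896, -0.445, -0.001], [-0.445, 0.896, 0.002], [0.0, 0.002, -1.0]], 'wrist_force': [-0.122, 0.562, -0.478], 'moment': [0.04, -0.04, -0.016], 'gripper_force': 0.0, 'gripper_width': 1.005} 0.0187
scene [1.031 0.409 0.964]
scene battery [([295.4, 133.7], 0.94), ([231.8, 156.9], 0.9), ([258.0, 188.3], 0.77)]
scene charger_bay [([255.8, 190.0], 0.8)]
scene charger_paddle [([268.7, 202.2], 0.55)]
scene light_bay [([403.7, 292.4], 0.77)]
scene charger [([257.0, 201.0], 0.86), ([269.0, 203.4], 0.32)]
scene light [([397.2, 304.6], 0.94)]
scene pliers [([335.3, 243.6], 0.95)]
scene board [([289.5, 292.5], 0.91)]
top [ 0.399 -0.096  1.082]
top battery [([401.1, 174.3], 0.74), ([474.4, 200.2], 0.73), ([451.6, 279.7], 0.69)]
top charger_bay [([399.4, 171.8], 0.72)]
top charger_paddle [([368.5, 167.3], 0.7)]
top light_bay [([202.9, 181.8], 0.88)]
top charger [([395.1, 175.7], 0.95), ([203.6, 184.2], 0.52)]
top light [([209.5, 186.0], 0.68)]
top pliers [([294.5, 193.8], 0.65)]
top board [([292.1, 125.5], 0.62), ([400.9, 172.6], 0.43), ([203.7, 181.3], 0.33)]
wrist [ 0.214 -0.592  0.383]
wrist battery []
wrist charger_bay []
wrist charger_paddle []
wrist light_bay []
wrist charger []
wrist light []
wrist pliers []
wrist board []
```

View pics/top0.png

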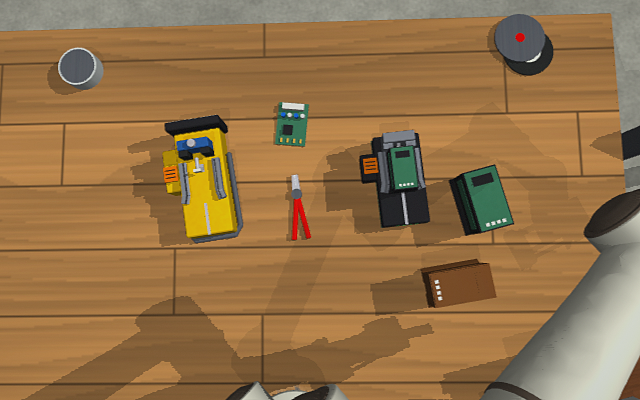

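View pics/scene0.png

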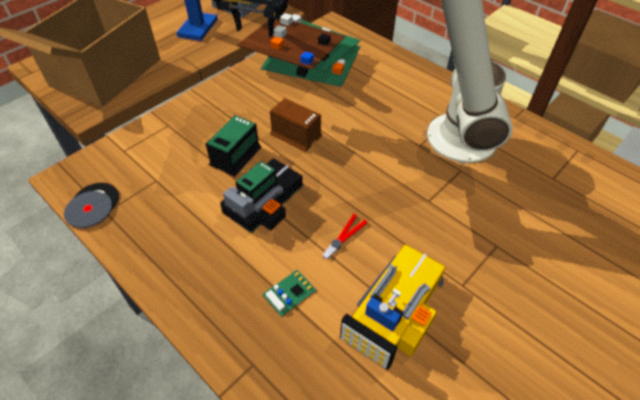

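The top view shows the small green battery in the charger at about (400,172), with its orange paddle at (369,166). The light is at (203,182) with its paddle at (170,175). The large green battery (485,200) and the brown one (460,285) are the look-alikes.

```bash
python3 - <<'E'
from h import *
S=imaging.capture("scene");T=imaging.capture("top")
f=lambda p,t:[np.array(o["at"])*[640,400] for o in models.place_of(p,t)]
for t in("charger_bay","charger_paddle","light_bay","pliers","board"):
    a,b=f(S,t),f(T,t)
    if a and b: X,e=tri([ray(S,a[0]),ray(T,b[0])]);print(t,X.round(4),np.round(e,4))
print("top R",np.round(T["orientation"],3))
# yaw guesses: floor centre lines picked by eye in top
for n,uv,z in(("cl",[(403,192),(406,224)],.045),("ll",[(205,203),(209,234)],.06)):
    A,B=[onz(T,u,z) for u in uv];d=A-B;print(n,A.round(3),B.round(3),np.degrees(np.arctan2(d[1],d[0])))
W=imaging.capture("wrist");s=r.sense();Re=np.array(s["ee_rot"])
print("cam in tool",Re.T@(np.array(W["eye"])-s["tcp_pos"]),np.round(Re.T@np.array(W["orientation"]),3),W["intrinsics"])
E
```

```text
charger_bay [ 0.5776 -0.2404  0.0471] [0.0031 0.0031]
charger_paddle [ 0.5837 -0.1746  0.0711] [0.0049 0.0049]
light_bay [0.5559 0.1974 0.0533] [0.0029 0.0029]
pliers [ 0.534  -0.0112  0.0007] [0.0005 0.0005]
board [ 0.6933  0.0015 -0.0088] [0.0056 0.0056]
top R [[-0.013 -0.994  0.105]
 [-0.999  0.017  0.032]
 [-0.034 -0.104 -0.994]]
cl [ 0.528 -0.245  0.045] [ 0.458 -0.249  0.045] 3.4842913375991458
ll [0.51  0.187 0.06 ] [0.442 0.178 0.06 ] 8.031514721152266
cam in tool [ 0.07102497 -0.00044448 -0.16117003] [[-0.001 -0.966 -0.258]
 [ 1.    -0.001  0.001]
 [-0.001 -0.258  0.966]] [[332.52654945   0.         323.43383078]
 [  0.         332.52654945 199.89924306]
 [  0.           0.           1.        ]]
```

Call:
apply_moves([
  [[0,0,-0.02],5.6],
  [[0,0,-0.02],5.6],
  [[0,0,-0.02],5.6],
  [[0,0,-0.02],5.6],
  [[-0.024,0.0275,0],0],
], hand=0)

```text
time_s: 2.42
tcp_pos: [0.2986, -0.5352, 0.3069]
ee_rot: [[-0.998, -0.061, 0.003], [-0.061, 0.998, -0.008], [-0.002, -0.008, -1.0]]
wrist_force: [2.0, 0.7, 0.7]
gripper_width: 0.707
gripper_force: 0.0
```

Call:
apply_moves([
  [[-0.024,0.0275,0],0],
  [[-0.024,0.0275,0],0],
  [[-0.024,0.0275,0],0],
  [[-0.024,0.0275,0],0],
  [[-0.024,0.0275,0],0],
])

```text
time_s: 2.83
tcp_pos: [0.4108, -0.3837, 0.3028]
ee_rot: [[-0.998, -0.07, 0.0], [-0.07, 0.998, -0.0], [-0.0, -0.0, -1.0]]
wrist_force: [0.8, -1.4, 0.4]
gripper_width: 0.327
gripper_force: 0.0
```

Call:
apply_moves([
  [[-0.024,0.0275,0],0],
  [[-0.024,0.0275,0],0],
  [[-0.024,0.0275,0],0],
  [[-0.024,0.0275,0],0],
  [[-0.024,0.0275,0],0],
])

```text
time_s: 3.25
tcp_pos: [0.521, -0.2379, 0.3029]
ee_rot: [[-0.998, -0.07, 0.001], [-0.07, 0.998, -0.0], [-0.001, -0.0, -1.0]]
wrist_force: [-0.3, -0.1, -1.0]
gripper_width: 0.022
gripper_force: 0.0
```

```bash
python3 - <<'E'
from h import *
s=r.sense();print(s["time_s"],s["tcp_pos"],np.round(s["ee_rot"],3))
p=imaging.capture("wrist");cv2.imwrite("pics/w1.png",p["frame"]);np.save("pics/w1.npy",p,allow_pickle=True)
for t in("battery","charger_bay","charger_paddle"):
    print(t,[(np.round(np.array(o["at"])*[640,400],1).tolist(),round(o["confidence"],2)) for o in models.place_of(p,t)])
E
```

```text
3.25 [ 0.52095742 -0.23792971  0.30289519] [[-0.998 -0.07   0.001]
 [-0.07   0.998 -0.   ]
 [-0.001 -0.    -1.   ]]
battery [([239.3, 3.0], 0.9), ([316.7, 206.4], 0.62), ([198.3, 144.2], 0.56)]
charger_bay [([472.4, 286.2], 0.35)]
charger_paddle [([370.2, 224.3], 0.67)]
```

View pics/w1.png

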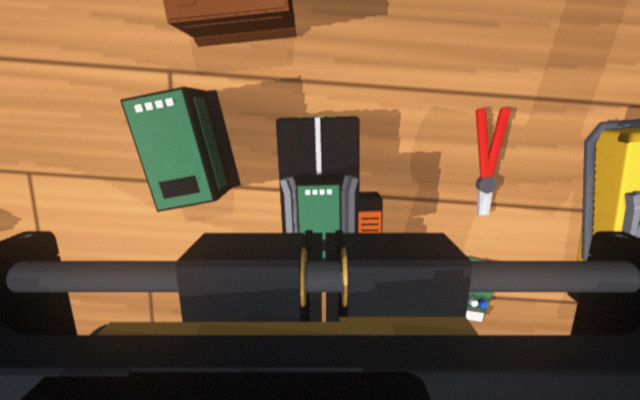

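The wrist view shows the battery in the charger at about (318,205), the white floor line vertical at column 318, the paddle at (370,222), and the gripper hiding the rows below about 235. I'll back off so the charger shows fully.

Call:
apply_moves([
  [[0.03,0,0],0],
  [[0.04,0,0],0],
  [[0.04,0,0],0],
  [[0,0,0],0],
  [[0,0,0],0],
])

```text
time_s: 3.87
tcp_pos: [0.408, -0.2483, 0.3036]
ee_rot: [[-0.998, -0.067, 0.002], [-0.067, 0.998, -0.001], [-0.002, -0.001, -1.0]]
wrist_force: [-0.3, 1.1, -0.3]
gripper_width: 0.01
gripper_force: 0.0
```

```bash
python3 - <<'E'
from h import *
p=imaging.capture("wrist");cv2.imwrite("pics/w2.png",p["frame"]);np.save("pics/w2.npy",p,allow_pickle=True)
cv2.imwrite("pics/w2c.png",cv2.resize(p["frame"][0:240,200:500],(750,600),interpolation=cv2.INTER_CUBIC))
for t in("battery","charger_bay","charger_paddle"):
    print(t,[(np.round(np.array(o["at"])*[640,400],1).tolist(),round(o["confidence"],2)) for o in models.place_of(p,t)])
E
```

```text
battery [([208.3, 221.9], 0.64), ([248.8, 96.4], 0.55)]
charger_bay []
charger_paddle []
```

View pics/w2c.png

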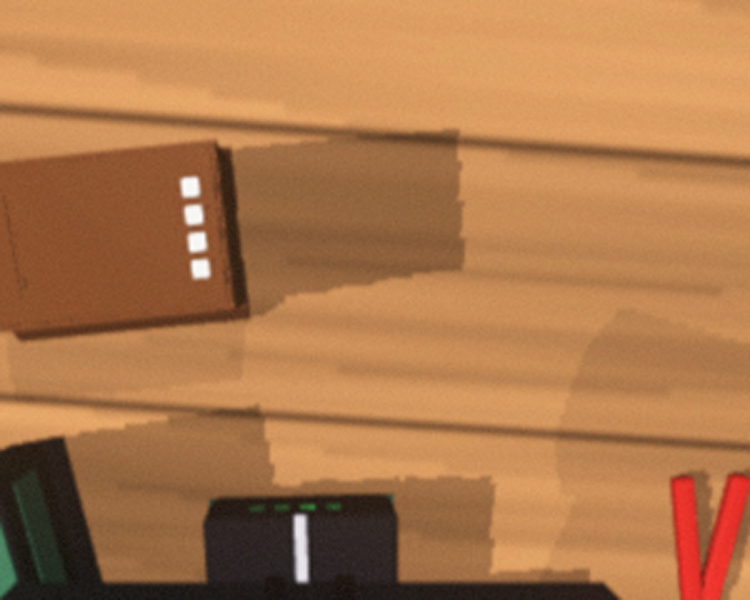

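This moved the wrong way: image-up points towards the robot, so only the charger's near end shows, at crop row 500. I'll go forward past the charger instead.

Call:
apply_moves([
  [[-0.04,0,0],0],
  [[-0.04,0,0],0],
  [[-0.04,0,0],0],
  [[-0.04,0,0],0],
  [[-0.04,0,0],0],
])

```text
time_s: 4.48
tcp_pos: [0.6125, -0.233, 0.3015]
ee_rot: [[-0.998, -0.07, -0.001], [-0.07, 0.998, 0.0], [0.001, 0.0, -1.0]]
wrist_force: [0.2, -0.2, 0.1]
gripper_width: 0.008
gripper_force: 0.0
```

Call:
apply_moves([
  [[-0.01,0,0],0],
  [[0,0,0],0],
  [[0,0,0],0],
])

```text
time_s: 4.73
tcp_pos: [0.6208, -0.2323, 0.3005]
ee_rot: [[-0.998, -0.07, -0.003], [-0.07, 0.998, 0.0], [0.003, 0.001, -1.0]]
wrist_force: [0.4, -0.7, 0.4]
gripper_width: 0.007
gripper_force: 0.0
```

```bash
python3 - <<'E'
from h import *
p=imaging.capture("wrist");cv2.imwrite("pics/w3.png",p["frame"]);np.save("pics/w3.npy",p,allow_pickle=True)
cv2.imwrite("pics/w3c.png",cv2.resize(p["frame"][0:240,220:520],(750,600),interpolation=cv2.INTER_CUBIC))
print(r.sense()["tcp_pos"])
for t in("battery","charger_bay","charger_paddle","light_bay"):
    print(t,[(np.round(np.array(o["at"])*[640,400],1).tolist(),round(o["confidence"],2)) for o in models.place_of(p,t)])
q=np.load("pics/w1.npy",allow_pickle=True).item()
a=models.place_of(p,"charger_paddle")
if a: print(tri([ray(q,(370.2,224.3)),ray(p,np.array(a[0]["at"])*[640,400])]))
E
```

```text
[ 0.62001258 -0.23256435  0.30152829]
battery [([317.4, 130.2], 0.87), ([191.8, 67.8], 0.76)]
charger_bay []
charger_paddle [([372.6, 147.7], 0.63)]
light_bay []
(array([ 0.58790028, -0.1739622 ,  0.05482133]), [0.0010450087922680494, 0.0010450087922681183])
```

View pics/w3c.png

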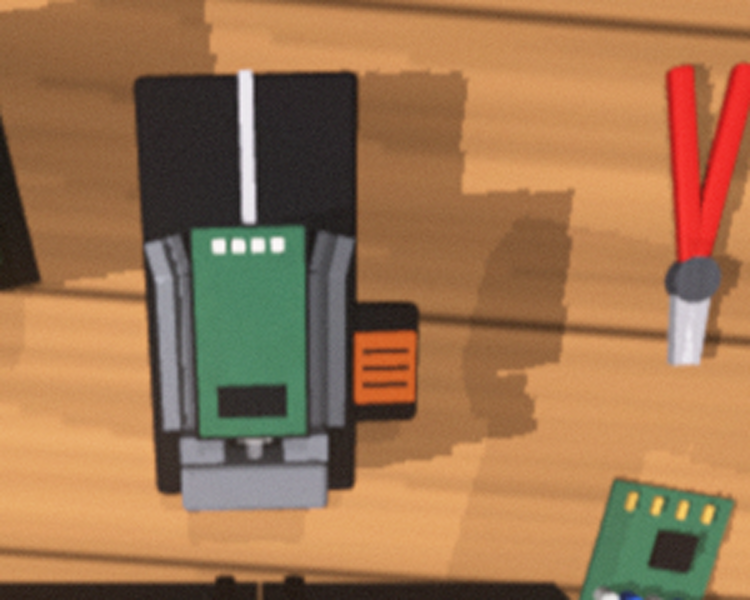

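```bash
cat > fit.py <<'E'
from h import *
from scipy.optimize import least_squares
def fit(views,x0,fixz=None):
    """views: list of (pic, [(model xyz mm, pixel)])"""
    def res(q,raw=False):
        c,s=np.cos(q[3]),np.sin(q[3]);R=np.array([[c,-s,0],[s,c,0],[0,0,1]]);o=[]
        for p,l in views:
            for m,uv in l: o.append(proj(p,R@(np.array(m)/1e3)+q[:3])-uv)
        return np.array(o) if raw else np.concatenate(o+[[0 if fixz is None else (q[2]-fixz)*1e3]])
    q=least_squares(res,x0,loss="soft_l1").x
    print(q[:3].round(4),"yaw",np.degrees(q[3]).round(2));print(res(q,True).round(1).tolist());return q
E
python3 - <<'E'
from fit import *
p=np.load("pics/w3.npy",allow_pickle=True).item()
f=lambda u,v:np.array([220+u/2.5,v/2.5])
L=[((-45,-25,61),f(191,227)),((-45,25,61),f(304,226)),((45,-25,61),f(198,436)),((45,25,61),f(309,433)),
((3,49,14),f(356,332)),((3,79,14),f(415,330)),((37,49,14),f(357,404)),((37,79,14),f(416,404)),
((-115,-52,0),f(136,78)),((-115,52,0),f(357,73)),((-115,0,0),f(245,72))]
fit([(p,L)],[.58,-.24,.045,.07]);fit([(p,L)],[.58,-.24,.045,.07],.045)
fit([(p,L[:4])],[.58,-.24,.045,.07],.045)
fit([(p,L[4:8])],[.58,-.24,.045,.07],.045)
E
```

```text
[ 0.5731 -0.2388  0.0365] yaw 5.38
[[-0.6, -0.4], [2.1, -1.2], [0.2, 1.1], [0.8, 1.2], [-0.9, 0.1], [0.2, 0.3], [-1.5, -0.8], [-0.9, -1.4], [-0.3, 0.1], [0.4, -0.2], [0.6, 1.4]]
[ 0.5735 -0.239   0.0427] yaw 5.52
[[-1.4, -0.3], [2.2, -1.3], [-0.2, 2.5], [1.1, 2.5], [-0.5, 0.6], [1.0, 0.7], [-1.0, 0.0], [-0.0, -0.6], [-1.5, -0.7], [0.6, -1.3], [0.1, 0.4]]
[ 0.573  -0.2395  0.0442] yaw 5.5
[[-1.9, -0.9], [1.9, -1.9], [-0.7, 2.3], [0.8, 2.3]]
[ 0.5734 -0.2392  0.045 ] yaw 5.89
[[-0.5, 0.4], [1.1, 0.3], [-0.8, 0.0], [0.3, -0.8]]
```

Call:
apply_moves([
  [[0,0,0],-1.5],
  [[0.0135,0.031,0],0],
  [[0.0135,0.031,0],0],
  [[0,0,0.04],0],
  [[0,0,0.04],0],
], hand=0)

```text
time_s: 5.45
tcp_pos: [0.5879, -0.1725, 0.2265]
ee_rot: [[-0.995, -0.098, 0.011], [-0.098, 0.995, -0.001], [-0.01, -0.002, -1.0]]
wrist_force: [1.2, -0.4, -1.1]
gripper_width: 0.005
gripper_force: 0.0
```

Call:
apply_moves([
  [[0,0,0.04],0],
  [[0,0,0.04],0],
  [[0,0,0.04],0],
  [[0,0,0.025],0],
  [[0,0,0],0],
])

```text
time_s: 5.87
tcp_pos: [0.5823, -0.1731, 0.0719]
ee_rot: [[-0.995, -0.094, -0.012], [-0.094, 0.996, 0.002], [0.012, 0.003, -1.0]]
wrist_force: [-0.5, 0.5, -0.2]
gripper_width: 0.001
gripper_force: 0.0
```

Call:
apply_moves([
  [[0,0,0.003],0],
  [[0,0,0],0],
  [[0,0,0],0],
])

```text
time_s: 6.12
tcp_pos: [0.5888, -0.1738, 0.0773]
ee_rot: [[-0.995, -0.096, 0.005], [-0.096, 0.995, -0.001], [-0.005, -0.001, -1.0]]
wrist_force: [-0.6, 0.6, -0.4]
gripper_width: 0.003
gripper_force: 0.0
```

Call:
apply_moves([
  [[0,0,0.006],0],
  [[0,0,0.004],0],
  [[0,0,0],0],
  [[0,0,0],0],
])

```text
time_s: 6.45
tcp_pos: [0.587, -0.1735, 0.0646]
ee_rot: [[-0.995, -0.096, -0.0], [-0.096, 0.995, 0.0], [0.0, 0.0, -1.0]]
wrist_force: [0.7, 0.2, -0.1]
gripper_width: 0.005
gripper_force: 0.0
```

Call:
apply_moves([
  [[0,0,0.002],0],
  [[0,0,0.002],0],
  [[0,0,0],0],
  [[0,0,0],0],
])

```text
time_s: 6.78
tcp_pos: [0.587, -0.1735, 0.0603]
ee_rot: [[-0.995, -0.096, -0.0], [-0.096, 0.995, 0.0], [0.0, 0.0, -1.0]]
wrist_force: [0.6, 0.8, 0.2]
gripper_width: 0.006
gripper_force: 0.0
```

Call:
apply_moves([
  [[0,0,0.002],0],
  [[0,0,0.002],0],
  [[0,0,0],0],
  [[0,0,0],0],
])

```text
time_s: 7.12
tcp_pos: [0.5874, -0.1735, 0.0566]
ee_rot: [[-0.995, -0.096, 0.001], [-0.096, 0.995, -0.0], [-0.001, -0.0, -1.0]]
wrist_force: [-0.1, 0.5, 1.4]
gripper_width: 0.009
gripper_force: 0.5
```

Call:
apply_moves([
  [[0,0,0.002],0],
  [[0,0,0],0],
  [[0,0,0],0],
])

```text
time_s: 7.37
tcp_pos: [0.5872, -0.1735, 0.0545]
ee_rot: [[-0.995, -0.096, 0.0], [-0.096, 0.995, 0.0], [-0.0, -0.0, -1.0]]
wrist_force: [0.2, -0.1, 1.0]
gripper_width: 0.006
gripper_force: 0.6
```

Contact is at about z 0.059, as expected. Pressing on to a depth of about 7.5 mm.

Call:
apply_moves([
  [[0,0,0.0015],0],
  [[0,0,0.0015],0],
  [[0,0,0],0],
  [[0,0,0],0],
  [[0,0,0],0],
])

```text
time_s: 7.78
tcp_pos: [0.5872, -0.1735, 0.0516]
ee_rot: [[-0.995, -0.096, 0.0], [-0.096, 0.995, -0.0], [-0.0, -0.0, -1.0]]
wrist_force: [0.1, 0.6, 2.3]
gripper_width: 0.004
gripper_force: 1.3
```

Call:
apply_moves([
  [[0,0,0],0],
  [[0,0,0],0],
  [[0,0,0],0],
  [[0,0,0],0],
])

```text
time_s: 8.12
tcp_pos: [0.5872, -0.1735, 0.0516]
ee_rot: [[-0.995, -0.096, 0.0], [-0.096, 0.995, -0.0], [-0.0, -0.0, -1.0]]
wrist_force: [0.5, -1.0, 3.2]
gripper_width: 0.008
gripper_force: 1.3
```

```bash
python3 - <<'E'
from h import *
p=imaging.capture("top");np.save("pics/t2.npy",p,allow_pickle=True)
f=p["frame"];g=cv2.imread("pics/top0.png");print(r.sense()["wrist_force"])
cv2.imwrite("pics/t2c.png",np.hstack([cv2.resize(i[120:240,350:450],(400,480)) for i in (g,f)]))
E
```

```text
[1.03108684 0.02575328 3.37454571]
```

View pics/t2c.png

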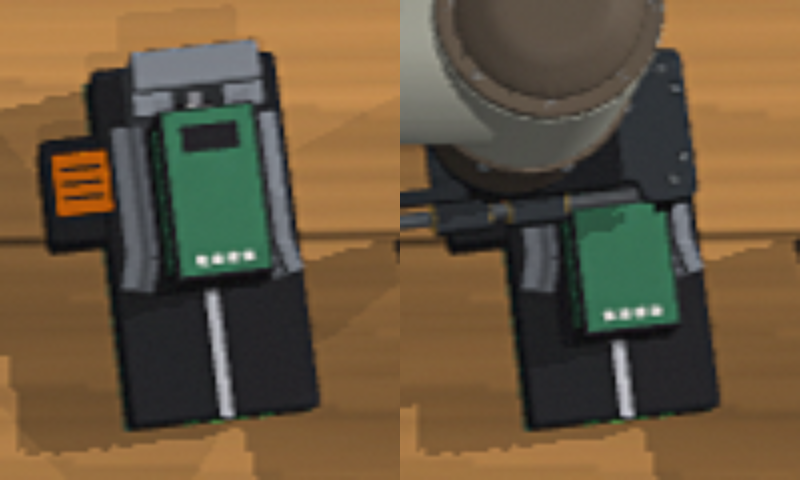

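The battery has sprung back about 28 mm (dots moved from row 258 to 313 in the 4x crop). I'll rise and measure it.

Call:
apply_moves([
  [[0,0,-0.01],0],
  [[0,0,-0.03],0],
  [[0,0,-0.04],0],
  [[0,0,-0.04],0],
  [[0,0,-0.04],0],
], hand=0.087)

```text
time_s: 8.58
tcp_pos: [0.586, -0.1734, 0.2132]
ee_rot: [[-0.995, -0.096, -0.002], [-0.096, 0.995, 0.0], [0.002, 0.001, -1.0]]
wrist_force: [0.7, 0.1, -0.1]
gripper_width: 0.305
gripper_force: 0.0
```

Call:
apply_moves([
  [[-0.02,-0.03,-0.02],0],
  [[-0.02,-0.034,0],0],
  [[0,0,0],0],
  [[0,0,0],0],
  [[0,0,0],0],
])

```text
time_s: 9.0
tcp_pos: [0.632, -0.2332, 0.2303]
ee_rot: [[-0.995, -0.095, -0.003], [-0.095, 0.995, 0.001], [0.003, 0.001, -1.0]]
wrist_force: [-0.1, 0.6, -0.9]
gripper_width: 0.681
gripper_force: 0.0
```

```bash
cat > bat.py <<'E'
from h import *
def top(p,z,near):
    """green battery top: rect centre, yaw in world, at height z, nearest to 'near' pixel"""
    h=cv2.cvtColor(p["frame"],cv2.COLOR_BGR2HSV);m=cv2.inRange(h,(65,70,60),(90,255,255))
    m=cv2.morphologyEx(m,cv2.MORPH_CLOSE,np.ones((9,9)))
    cs=[c for c in cv2.findContours(m,cv2.RETR_EXTERNAL,cv2.CHAIN_APPROX_NONE)[0] if cv2.contourArea(c)>1500]
    for c in cs:
        P=np.array([onz(p,u,z)[:2] for u in c[:,0,:]+0.0])*1e3
        rc=cv2.minAreaRect(P.astype(np.float32));print("rect mm",np.round(rc[0],1),np.round(rc[1],1),round(rc[2],2),"px",np.mean(c[:,0,:],0).round())
E
python3 - <<'E'
from bat import *
s=r.sense();print(s["tcp_pos"],s["gripper_width"])
p=imaging.capture("wrist");cv2.imwrite("pics/w4.png",p["frame"]);np.save("pics/w4.npy",p,allow_pickle=True)
top(p,.106,None)
print([(np.round(np.array(o["at"])*[640,400],1).tolist(),round(o["confidence"],2)) for o in models.place_of(p,"battery")])
q=np.load("pics/w3.npy",allow_pickle=True).item();print("before");top(q,.106,None)
T=np.load("pics/t2.npy",allow_pickle=True).item()
for a,b in(((578,333),(170,278)),((678,325),(272,268))):
    print((onz(T,(350+(a[0]-400)/4,120+a[1]/4),.106)-onz(T,(350+b[0]/4,120+b[1]/4),.106)).round(4))
E
```

```text
[ 0.63202424 -0.23318654  0.23030266] 0.6811068082359474
rect mm [ 539.8 -243. ] [86.9 46.9] 5.42 px [323.  80.]
rect mm [ 528.4 -399.2] [80.2 63.8] 14.3 px [126.  49.]
[([319.7, 86.5], 0.97), ([166.9, 43.1], 0.89)]
before
rect mm [659.2 -52. ] [53.5 64. ] 83.78 px [481. 222.]
rect mm [ 572.2 -239.7] [86.3 47. ] 5.68 px [320. 131.]
rect mm [ 509.  -400.8] [116.5  74.2] 14.13 px [160.  54.]
[-0.0285 -0.0033  0.    ]
[-0.0295 -0.002   0.    ]
```

Call:
apply_moves([
  [[0.0322,-0.0002,0],0],
  [[0.0322,-0.0002,0],0],
  [[0.0322,-0.0002,0],0],
  [[0,0,0.02],0],
  [[0,0,0.03],0],
])

```text
time_s: 9.52
tcp_pos: [0.5371, -0.2433, 0.1857]
ee_rot: [[-0.995, -0.097, 0.009], [-0.097, 0.995, -0.002], [-0.009, -0.003, -1.0]]
wrist_force: [1.3, -0.7, 0.4]
gripper_width: 0.992
gripper_force: 0.0
```

Call:
apply_moves([
  [[0,0,0.035],0],
  [[0,0,0.035],0],
  [[0,0,0.025],0],
  [[0,0,0.012],0],
  [[0,0,0.005],0],
])

```text
time_s: 9.93
tcp_pos: [0.5348, -0.242, 0.0672]
ee_rot: [[-0.995, -0.097, -0.005], [-0.097, 0.995, 0.001], [0.005, 0.002, -1.0]]
wrist_force: [0.3, 0.0, 0.1]
gripper_width: 0.997
gripper_force: 0.0
```

Call:
apply_moves([
  [[0,0,0.002],0],
  [[0,0,0],0],
  [[0,0,0],0],
])

```text
time_s: 10.18
tcp_pos: [0.5378, -0.2432, 0.069]
ee_rot: [[-0.995, -0.097, 0.003], [-0.097, 0.995, -0.001], [-0.002, -0.001, -1.0]]
wrist_force: [0.2, -0.3, 0.7]
gripper_width: 1.0
gripper_force: 0.0
```

Call:
apply_moves([
  [[0,0,0.002],0],
  [[0,0,0],0],
  [[0,0,0],0],
  [[0,0,0],0],
  [[0,0,0],0],
], hand=0.04)

```text
time_s: 10.6
tcp_pos: [0.5371, -0.2433, 0.0658]
ee_rot: [[-0.995, -0.096, 0.0], [-0.096, 0.995, -0.0], [-0.0, -0.0, -1.0]]
wrist_force: [0.7, 0.3, 0.4]
gripper_width: 0.706
gripper_force: 0.0
```

Call:
apply_moves([
  [[0,0,0],0],
  [[0,0,0],0],
  [[0,0,0],0],
])

```text
time_s: 10.85
tcp_pos: [0.537, -0.2432, 0.0656]
ee_rot: [[-0.995, -0.096, 0.0], [-0.096, 0.995, 0.0], [-0.0, 0.0, -1.0]]
wrist_force: [-0.4, -0.4, 0.6]
gripper_width: 0.57
gripper_force: 30.0
```

Call:
apply_moves([
  [[0.005,0,0],0],
  [[0.01,0,0],0],
  [[0.015,0,0],0],
  [[0.015,0,0],0],
  [[0.01,0,0],0],
])

```text
time_s: 11.27
tcp_pos: [0.4803, -0.2485, 0.0656]
ee_rot: [[-0.995, -0.095, -0.001], [-0.095, 0.995, 0.0], [0.0, 0.0, -1.0]]
wrist_force: [1.0, -0.4, -1.8]
gripper_width: 0.573
gripper_force: 30.0
```

Call:
apply_moves([
  [[0.01,0,0],0],
  [[0.005,0,0],0],
  [[0,0,0],0],
  [[0,0,0],0],
])

```text
time_s: 11.6
tcp_pos: [0.4668, -0.25, 0.0656]
ee_rot: [[-0.995, -0.096, -0.001], [-0.096, 0.995, 0.0], [0.001, 0.0, -1.0]]
wrist_force: [-0.6, 0.6, 1.0]
gripper_width: 0.572
gripper_force: 30.0
```

Call:
apply_moves([
  [[0,0,-0.01],0],
  [[0,0,-0.03],0],
  [[0,0,-0.04],0],
  [[0,0,-0.04],0],
  [[0,0,-0.04],0],
])

```text
time_s: 12.02
tcp_pos: [0.4668, -0.2495, 0.227]
ee_rot: [[-0.995, -0.096, -0.002], [-0.096, 0.995, 0.001], [0.002, 0.001, -1.0]]
wrist_force: [1.6, -0.9, -4.8]
gripper_width: 0.57
gripper_force: 30.0
```

Call:
apply_moves([
  [[0,0,-0.04],0],
  [[-0.01,0.016,-0.02],0],
  [[-0.0195,0.0322,-0.015],0],
  [[-0.0195,0.0322,0],0],
  [[-0.0195,0.0322,0],0],
])

```text
time_s: 12.43
tcp_pos: [0.5252, -0.1298, 0.3019]
ee_rot: [[-0.996, -0.095, 0.002], [-0.095, 0.996, 0.001], [-0.002, 0.001, -1.0]]
wrist_force: [1.0, -0.2, -5.1]
gripper_width: 0.573
gripper_force: 30.0
```

Call:
apply_moves([
  [[-0.0195,0.0322,0],0],
  [[-0.0195,0.0322,0],0],
  [[-0.0195,0.0322,0],0],
  [[-0.0195,0.0322,0],0],
  [[-0.0195,0.0322,0],0],
])

```text
time_s: 12.85
tcp_pos: [0.6063, 0.0405, 0.3]
ee_rot: [[-0.995, -0.096, -0.002], [-0.096, 0.995, 0.0], [0.002, 0.0, -1.0]]
wrist_force: [0.9, -1.5, -4.0]
gripper_width: 0.571
gripper_force: 30.0
```

Call:
apply_moves([
  [[-0.0195,0.0322,0],0],
  [[-0.0195,0.0322,0],0],
  [[-0.0195,0.0322,0],0],
  [[-0.0195,0.0322,0],-2.5],
  [[-0.01,0.016,0],0],
])

```text
time_s: 13.27
tcp_pos: [0.68, 0.1958, 0.2981]
ee_rot: [[-0.99, -0.143, -0.003], [-0.143, 0.99, 0.0], [0.003, 0.001, -1.0]]
wrist_force: [1.2, 0.7, -4.2]
gripper_width: 0.574
gripper_force: 30.0
```

Call:
apply_moves([
  [[0,0,0],0],
  [[0,0,0],0],
  [[0,0,0],0],
  [[0,0,0],0],
])

```text
time_s: 13.6
tcp_pos: [0.6789, 0.1903, 0.3007]
ee_rot: [[-0.99, -0.138, -0.001], [-0.138, 0.99, -0.0], [0.001, -0.0, -1.0]]
wrist_force: [1.0, 1.0, -3.0]
gripper_width: 0.573
gripper_force: 30.0
```

```bash
python3 - <<'E'
from h import *
print(r.sense()["tcp_pos"])
p=imaging.capture("wrist");cv2.imwrite("pics/w5.png",p["frame"]);np.save("pics/w5.npy",p,allow_pickle=True)
cv2.imwrite("pics/w5c.png",cv2.resize(p["frame"][0:240,160:480],(800,600),interpolation=cv2.INTER_CUBIC))
E
```

```text
[0.67888488 0.19032908 0.30066312]
```

View pics/w5c.png

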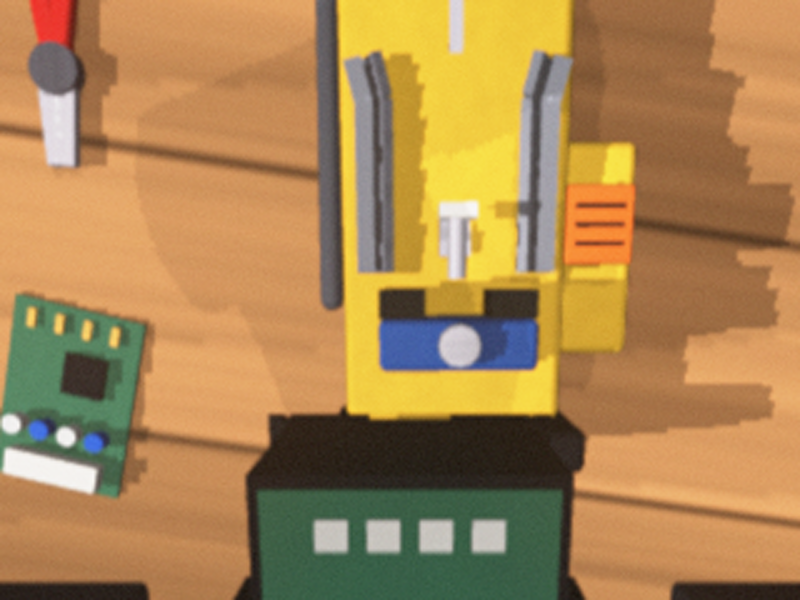

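```bash
python3 - <<'E'
from fit import *
p=np.load("pics/w5.npy",allow_pickle=True).item()
f=lambda u,v:np.array([160+u/2.5,v/2.5])
L=[((48,-44,12.5),f(358,272)),((48,44,12.5),f(556,272)),((48,-27.5,12.5),f(394,271)),((48,27.5,12.5),f(518,271)),
((-42,0,12.5),f(458.5,56)),((-25,0,12.5),f(460.5,99))]
q=fit([(p,L)],[.556,.197,.06,.14],.06);q=fit([(p,L)],[.556,.197,.06,.14])
for u,v in((457,2),(457,50)):print(onz(p,f(u,v),.06).round(4))
c,s=np.cos(q[3]),np.sin(q[3])
print("line in light frame",[(np.array([[c,s],[-s,c]])@(onz(p,f(u,v),.06)[:2]-q[:2])).round(4).tolist() for u,v in((457,2),(457,50))])
print("paddle edges",[(np.array([[c,s],[-s,c]])@(onz(p,f(u,v),.074)[:2]-q[:2])).round(4).tolist() for u,v in((567,184),(634,185),(567,262),(633,264))])
print("ejector head front, carriage",[(np.array([[c,s],[-s,c]])@(onz(p,f(u,v),.085)[:2]-q[:2])).round(4).tolist() for u,v in((459,205),(459,290))])
P=p;W=np.load("pics/w3.npy",allow_pickle=True).item()
g=lambda u,v:np.array([220+u/2.5,v/2.5])
print("charger check");fit([(W,[((48,-44,12.5),g(162,430)),((48,44,12.5),g(345,427)),((-42,0,12.5),g(249.5,241))])],[.57,-.24,.045,.09],.045)
T=imaging.capture("top");S=imaging.capture("scene");fs=lambda x,t:[(np.round(np.array(o["at"])*[640,400],1).tolist(),round(o["confidence"],2)) for o in models.place_of(x,t)]
print(fs(S,"light_bay"),fs(T,"light_bay"),proj(S,q[:3]),proj(T,q[:3]))
E
```

```text
[0.5558 0.1946 0.0598] yaw 7.92
[[0.5, 0.3], [-0.9, 0.3], [0.7, 0.7], [-0.3, 0.7], [0.4, -1.3], [-0.6, -1.0]]
[0.5555 0.1948 0.0561] yaw 7.92
[[0.8, 0.1], [-1.2, 0.1], [0.9, 0.5], [-0.5, 0.5], [0.4, -0.6], [-0.6, -0.5]]
[0.4917 0.1849 0.06  ]
[0.5102 0.1878 0.06  ]
line in light frame [[-0.0645, -0.001], [-0.0458, -0.0007]]
paddle edges [[0.0107, 0.0476], [0.0112, 0.077], [0.0436, 0.0492], [0.0445, 0.0789]]
ejector head front, carriage [[0.0203, -0.0003], [0.0557, 0.0003]]
charger check
[ 0.5737 -0.2394  0.045 ] yaw 5.03
[[0.8, 0.5], [-0.9, 0.4], [0.0, -1.1]]
[([403.2, 292.1], 0.6)] [([202.6, 182.0], 0.61)] [399.83106127 291.62681717] [202.37765368 182.54295821]
```

Call:
apply_moves([
  [[0.0365,0.0035,0],0],
  [[0.0365,0.0035,0],0],
  [[0.0365,0.0035,0],0],
  [[0.0365,0.0035,0],0],
  [[0.0365,0.0035,0],0],
])

```text
time_s: 14.27
tcp_pos: [0.4943, 0.1824, 0.3008]
ee_rot: [[-0.99, -0.138, 0.001], [-0.138, 0.99, 0.0], [-0.001, 0.0, -1.0]]
wrist_force: [-1.2, 1.8, -3.3]
gripper_width: 0.574
gripper_force: 30.0
```

Call:
apply_moves([
  [[0.038,0.0036,0],0],
  [[0,0,0.03],0],
  [[0,0,0.04],0],
  [[0,0,0.04],0],
  [[0,0,0.03],0],
])

```text
time_s: 14.68
tcp_pos: [0.4565, 0.1805, 0.159]
ee_rot: [[-0.99, -0.139, -0.001], [-0.139, 0.99, 0.001], [0.001, 0.001, -1.0]]
wrist_force: [0.1, -0.1, -3.3]
gripper_width: 0.571
gripper_force: 30.0
```

Call:
apply_moves([
  [[0,0,0.03],0],
  [[0,0,0.015],0],
  [[0,0,0.01],0],
  [[0,0,0],0],
  [[0,0,0],0],
])

```text
time_s: 15.1
tcp_pos: [0.4583, 0.1813, 0.106]
ee_rot: [[-0.99, -0.139, 0.001], [-0.139, 0.99, -0.0], [-0.0, -0.0, -1.0]]
wrist_force: [0.9, 0.6, -4.7]
gripper_width: 0.572
gripper_force: 30.0
```

```bash
python3 - <<'E'
from h import *
s=r.sense();print(s["time_s"],s["tcp_pos"],np.round(s["ee_rot"],4).tolist(),s["wrist_force"])
p=np.load("pics/w5.npy",allow_pickle=True).item()
t=np.array([.67888,.19033,.30066]);a=np.radians(7.93);x=np.array([np.cos(a),np.sin(a),0])
y=np.array([-np.sin(a),np.cos(a),0])
# expected crop pixel of tail top edge / underside tail edge for origin offset 4 mm ahead of TCP
for off in(.002,.004,.006):
    for sy in(-1,1):
        for h,w in((.0404,.025),(-.0206,.032)):
            print(off,h,((proj(p,t+x*(off-.045)+sy*w*y+[0,0,h])-[160,0])*2.5).round())
E
```

```text
15.1 [0.45828153 0.18134731 0.10599516] [[-0.9903, -0.1393, 0.0005], [-0.1393, 0.9903, -0.0001], [-0.0005, -0.0002, -1.0]] [ 0.88542324  0.63813897 -4.71272921]
0.002 0.0404 [245. 471.]
0.002 -0.0206 [266. 409.]
0.002 0.0404 [580. 471.]
0.002 -0.0206 [557. 409.]
0.004 0.0404 [245. 484.]
0.004 -0.0206 [266. 418.]
0.004 0.0404 [579. 484.]
0.004 -0.0206 [556. 418.]
0.006 0.0404 [246. 497.]
0.006 -0.0206 [266. 427.]
0.006 0.0404 [579. 497.]
0.006 -0.0206 [556. 427.]
```

Call:
apply_moves([
  [[0,0,0.012],0],
  [[0,0,0.008],0],
  [[0,0,0.002],0],
  [[0,0,0],0],
  [[0,0,0],0],
])

```text
time_s: 15.52
tcp_pos: [0.4584, 0.1817, 0.0842]
ee_rot: [[-0.99, -0.139, 0.001], [-0.139, 0.99, 0.0], [-0.001, 0.0, -1.0]]
wrist_force: [0.6, 0.3, -3.6]
gripper_width: 0.574
gripper_force: 30.0
```

Call:
apply_moves([
  [[0,0,0.0015],0],
  [[0,0,0],0],
  [[0,0,0],0],
])

```text
time_s: 15.77
tcp_pos: [0.4581, 0.1815, 0.0823]
ee_rot: [[-0.99, -0.139, 0.0], [-0.139, 0.99, 0.0], [-0.0, 0.0, -1.0]]
wrist_force: [-0.5, 0.5, -4.0]
gripper_width: 0.569
gripper_force: 30.0
```

Call:
apply_moves([
  [[0,0,0.001],0],
  [[0,0,0],0],
  [[0,0,0],0],
])

```text
time_s: 16.02
tcp_pos: [0.4579, 0.1814, 0.081]
ee_rot: [[-0.99, -0.139, -0.0], [-0.139, 0.99, -0.0], [0.0, -0.0, -1.0]]
wrist_force: [-0.2, -0.7, -3.7]
gripper_width: 0.571
gripper_force: 30.0
```

Call:
apply_moves([
  [[0,0,0.0007],0],
  [[0,0,0],0],
  [[0,0,0],0],
])

```text
time_s: 16.27
tcp_pos: [0.4582, 0.1816, 0.0806]
ee_rot: [[-0.99, -0.139, 0.001], [-0.139, 0.99, 0.0], [-0.001, 0.0, -1.0]]
wrist_force: [0.4, 0.6, -1.7]
gripper_width: 0.574
gripper_force: 30.0
```

Call:
apply_moves([
  [[0,0,0.0007],0],
  [[0,0,0],0],
  [[0,0,0],0],
])

```text
time_s: 16.52
tcp_pos: [0.4584, 0.1816, 0.0805]
ee_rot: [[-0.99, -0.14, 0.001], [-0.14, 0.99, 0.0], [-0.001, 0.0, -1.0]]
wrist_force: [-2.4, -0.9, 5.9]
gripper_width: 0.573
gripper_force: 30.0
```

Call:
apply_moves([
  [[-0.004,0,-0.0008],0],
  [[-0.008,0,0],0],
  [[-0.01,0,0],0],
  [[-0.01,0,0],0],
  [[-0.008,0,0],0],
])

```text
time_s: 16.93
tcp_pos: [0.4993, 0.1873, 0.0806]
ee_rot: [[-0.99, -0.139, 0.001], [-0.139, 0.99, 0.0], [-0.001, 0.0, -1.0]]
wrist_force: [-1.6, -0.4, 3.9]
gripper_width: 0.575
gripper_force: 30.0
```

Call:
apply_moves([
  [[-0.008,0,0],0],
  [[-0.007,0,0],0],
  [[-0.005,0,0],0],
  [[0,0,0],0],
  [[0,0,0],0],
])

```text
time_s: 17.35
tcp_pos: [0.5186, 0.1901, 0.0806]
ee_rot: [[-0.99, -0.139, 0.002], [-0.139, 0.99, 0.001], [-0.002, 0.0, -1.0]]
wrist_force: [1.9, -0.8, 0.8]
gripper_width: 0.572
gripper_force: 30.0
```

Call:
apply_moves([
  [[-0.004,0,0],0],
  [[-0.005,0,0],0],
  [[-0.005,0,0],0],
  [[-0.004,0,0],0],
  [[0,0,0],0],
])

```text
time_s: 17.77
tcp_pos: [0.5349, 0.1922, 0.0806]
ee_rot: [[-0.99, -0.139, -0.002], [-0.139, 0.99, -0.001], [0.002, -0.0, -1.0]]
wrist_force: [-3.4, -0.5, 5.7]
gripper_width: 0.573
gripper_force: 30.0
```

Call:
apply_moves([
  [[-0.004,0,0],0],
  [[-0.004,0,0],0],
  [[-0.002,0,0],0],
  [[0,0,0],0],
  [[0,0,0],0],
])

```text
time_s: 18.18
tcp_pos: [0.5438, 0.1933, 0.0806]
ee_rot: [[-0.99, -0.139, -0.003], [-0.139, 0.99, -0.001], [0.003, -0.001, -1.0]]
wrist_force: [-5.7, 0.1, 7.0]
gripper_width: 0.572
gripper_force: 30.0
```

```bash
cat > st.py <<'E'
from h import *
F=[]
for i in range(1):
    s=r.sense();d=np.array(s["tcp_pos"])-[.5557,.1945,.06];a=np.radians(7.95);x=np.array([np.cos(a),np.sin(a),0]);y=np.array([-np.sin(a),np.cos(a),0])
    print(s["time_s"],"origin x",round(d@x*1e3+4,2),"y",round(d@y*1e3,2),"z",round(d[2]*1e3,2),"Fx,Fy,Fz",np.round([np.dot(s["wrist_force"],v) for v in(x,y,[0,0,1])],2))
E
python3 st.py
```

```text
18.1833 origin x -7.92 y 0.44 z 20.6 Fx,Fy,Fz [-5.66  0.9   7.03]
```

Call:
apply_moves([
  [[-0.002,0,-0.0005],0],
  [[-0.002,0,0],0],
  [[-0.002,0,0],0],
  [[0,0,0],0],
  [[0,0,0],0],
])

```text
time_s: 18.6
tcp_pos: [0.5495, 0.194, 0.0806]
ee_rot: [[-0.99, -0.139, -0.003], [-0.139, 0.99, -0.001], [0.004, -0.001, -1.0]]
wrist_force: [-5.1, -0.1, 5.1]
gripper_width: 0.571
gripper_force: 30.0
```

Call:
apply_moves([
  [[-0.0015,0,0],0],
  [[-0.0015,0,0],0],
  [[0,0,0],0],
  [[0,0,0],0],
])

```text
time_s: 18.93
tcp_pos: [0.5524, 0.1945, 0.0806]
ee_rot: [[-0.99, -0.139, -0.004], [-0.139, 0.99, -0.001], [0.004, -0.001, -1.0]]
wrist_force: [-4.8, -1.2, 5.5]
gripper_width: 0.573
gripper_force: 30.0
```

```bash
python3 st.py
```

```text
18.9333 origin x 0.75 y 0.41 z 20.63 Fx,Fy,Fz [-4.93 -0.49  5.49]
```

Call:
apply_moves([
  [[-0.0015,0,0],0],
  [[-0.0015,0,0],0],
  [[0,0,0],0],
  [[0,0,0],0],
])

```text
time_s: 19.27
tcp_pos: [0.5553, 0.1949, 0.0806]
ee_rot: [[-0.99, -0.139, -0.004], [-0.139, 0.99, -0.001], [0.004, -0.001, -1.0]]
wrist_force: [-5.1, -0.4, 5.0]
gripper_width: 0.577
gripper_force: 30.0
```

Call:
apply_moves([
  [[-0.001,0,0],0],
  [[0,0,0],0],
  [[0,0,0],0],
])

```text
time_s: 19.52
tcp_pos: [0.5562, 0.195, 0.0806]
ee_rot: [[-0.99, -0.139, -0.004], [-0.139, 0.99, -0.001], [0.004, -0.001, -1.0]]
wrist_force: [-5.5, -0.2, 4.7]
gripper_width: 0.571
gripper_force: 30.0
```

Call:
apply_moves([
  [[-0.001,0,0],0],
  [[0,0,0],0],
  [[0,0,0],0],
])

```text
time_s: 19.77
tcp_pos: [0.5572, 0.1951, 0.0807]
ee_rot: [[-0.99, -0.139, -0.004], [-0.139, 0.99, -0.001], [0.004, -0.001, -1.0]]
wrist_force: [-6.1, -0.8, 5.6]
gripper_width: 0.571
gripper_force: 30.0
```

```bash
python3 st.py
```

```text
19.7667 origin x 5.55 y 0.4 z 20.65 Fx,Fy,Fz [-6.19  0.05  5.62]
```

Call:
apply_moves([
  [[-0.001,0,0],0],
  [[0,0,0],0],
  [[0,0,0],0],
])

```text
time_s: 20.02
tcp_pos: [0.5582, 0.1952, 0.0806]
ee_rot: [[-0.99, -0.139, -0.004], [-0.139, 0.99, -0.001], [0.004, -0.001, -1.0]]
wrist_force: [-4.7, -0.5, 5.8]
gripper_width: 0.567
gripper_force: 30.0
```

Call:
apply_moves([
  [[-0.001,0,0],0],
  [[0,0,0],0],
  [[0,0,0],0],
])

```text
time_s: 20.27
tcp_pos: [0.5591, 0.1954, 0.0806]
ee_rot: [[-0.99, -0.139, -0.004], [-0.139, 0.99, -0.001], [0.004, -0.001, -1.0]]
wrist_force: [-5.5, -0.1, 6.0]
gripper_width: 0.575
gripper_force: 30.0
```

```bash
python3 st.py
```

```text
20.2667 origin x 7.49 y 0.42 z 20.64 Fx,Fy,Fz [-5.48  0.67  5.97]
```

Call:
apply_moves([
  [[-0.001,0,0],0],
  [[0,0,0],0],
  [[0,0,0],0],
])

```text
time_s: 20.52
tcp_pos: [0.5602, 0.1956, 0.0807]
ee_rot: [[-0.99, -0.139, -0.004], [-0.139, 0.99, -0.001], [0.004, -0.001, -1.0]]
wrist_force: [-6.3, -0.7, 5.1]
gripper_width: 0.569
gripper_force: 30.0
```

Call:
apply_moves([
  [[-0.0008,0,0],0],
  [[0,0,0],0],
  [[0,0,0],0],
])

```text
time_s: 20.77
tcp_pos: [0.5609, 0.1957, 0.0807]
ee_rot: [[-0.99, -0.139, -0.004], [-0.139, 0.99, -0.001], [0.004, -0.001, -1.0]]
wrist_force: [-5.8, -0.2, 6.0]
gripper_width: 0.577
gripper_force: 30.0
```

```bash
python3 st.py
```

```text
20.7667 origin x 9.29 y 0.42 z 20.65 Fx,Fy,Fz [-5.72  0.59  6.04]
```

Call:
apply_moves([
  [[-0.001,0,0],0],
  [[0,0,0],0],
  [[0,0,0],0],
])

```text
time_s: 21.02
tcp_pos: [0.5618, 0.1958, 0.0806]
ee_rot: [[-0.99, -0.139, -0.004], [-0.139, 0.99, -0.001], [0.004, -0.001, -1.0]]
wrist_force: [-6.4, 0.1, 5.6]
gripper_width: 0.574
gripper_force: 30.0
```

Call:
apply_moves([
  [[-0.0007,0,0],0],
  [[0,0,0],0],
  [[0,0,0],0],
])

```text
time_s: 21.27
tcp_pos: [0.5625, 0.1959, 0.0807]
ee_rot: [[-0.99, -0.139, -0.004], [-0.139, 0.99, -0.001], [0.004, -0.001, -1.0]]
wrist_force: [-5.9, -0.3, 6.2]
gripper_width: 0.571
gripper_force: 30.0
```

```bash
python3 st.py
```

```text
21.2667 origin x 10.9 y 0.42 z 20.65 Fx,Fy,Fz [-5.84  0.48  6.2 ]
```

Call:
apply_moves([
  [[-0.0008,0,0],0],
  [[0,0,0],0],
  [[0,0,0],0],
])

```text
time_s: 21.52
tcp_pos: [0.5629, 0.1959, 0.0807]
ee_rot: [[-0.99, -0.139, -0.005], [-0.139, 0.99, -0.002], [0.005, -0.001, -1.0]]
wrist_force: [-6.9, -0.6, 6.6]
gripper_width: 0.574
gripper_force: 30.0
```

Call:
apply_moves([
  [[-0.0007,0,0],0],
  [[0,0,0],0],
  [[0,0,0],0],
])

```text
time_s: 21.77
tcp_pos: [0.5632, 0.1959, 0.0807]
ee_rot: [[-0.99, -0.139, -0.006], [-0.139, 0.99, -0.002], [0.006, -0.001, -1.0]]
wrist_force: [-9.0, -0.6, 7.7]
gripper_width: 0.572
gripper_force: 30.0
```

```bash
python3 st.py
```

```text
21.7667 origin x 11.58 y 0.36 z 20.68 Fx,Fy,Fz [-9.04  0.67  7.72]
```

Call:
apply_moves([
  [[-0.0008,0,0],0],
  [[0,0,0],0],
  [[0,0,0],0],
])

```text
time_s: 22.02
tcp_pos: [0.5635, 0.1959, 0.0807]
ee_rot: [[-0.99, -0.139, -0.007], [-0.139, 0.99, -0.002], [0.007, -0.001, -1.0]]
wrist_force: [-10.2, 0.0, 8.5]
gripper_width: 0.574
gripper_force: 30.0
```

Call:
apply_moves([
  [[0,0,0],0],
  [[0,0,0],0],
  [[0,0,0],0],
])

```text
time_s: 22.27
tcp_pos: [0.5635, 0.1959, 0.0807]
ee_rot: [[-0.99, -0.139, -0.007], [-0.139, 0.99, -0.002], [0.007, -0.001, -1.0]]
wrist_force: [-10.1, -0.5, 8.2]
gripper_width: 0.572
gripper_force: 30.0
```

```bash
python3 st.py
```

```text
22.2667 origin x 11.93 y 0.33 z 20.71 Fx,Fy,Fz [-10.06   0.86   8.22]
```

Force is rising steeply from 6 to 10 N, so it's on the buffer with about 1 mm of squeeze. I'll ease back to check that the catch holds.

Call:
apply_moves([
  [[0.001,0,0],0],
  [[0.001,0,0],0],
  [[0.001,0,0],0],
  [[0,0,0],0],
  [[0,0,0],0],
])

```text
time_s: 22.68
tcp_pos: [0.5626, 0.1959, 0.0806]
ee_rot: [[-0.99, -0.139, -0.003], [-0.139, 0.99, -0.001], [0.003, -0.001, -1.0]]
wrist_force: [-5.2, -0.1, 3.8]
gripper_width: 0.571
gripper_force: 30.0
```

Call:
apply_moves([
  [[0.001,0,0],0],
  [[0.001,0,0],0],
  [[0,0,0],0],
  [[0,0,0],0],
])

```text
time_s: 23.02
tcp_pos: [0.5615, 0.1958, 0.0806]
ee_rot: [[-0.99, -0.139, -0.001], [-0.139, 0.99, -0.0], [0.001, -0.0, -1.0]]
wrist_force: [-2.2, -0.7, 1.4]
gripper_width: 0.573
gripper_force: 30.0
```

```bash
python3 st.py
```

```text
23.0167 origin x 9.94 y 0.51 z 20.6 Fx,Fy,Fz [-2.28 -0.39  1.38]
```

Call:
apply_moves([
  [[0.001,0,0],0],
  [[0.0005,0,0],0],
  [[0,0,0],0],
  [[0,0,0],0],
])

```text
time_s: 23.35
tcp_pos: [0.56, 0.1956, 0.0806]
ee_rot: [[-0.99, -0.139, -0.001], [-0.139, 0.99, -0.0], [0.001, -0.0, -1.0]]
wrist_force: [-2.4, -1.1, -0.5]
gripper_width: 0.572
gripper_force: 30.0
```

Call:
apply_moves([
  [[0.001,0,0],0],
  [[0,0,0],0],
  [[0,0,0],0],
])

```text
time_s: 23.6
tcp_pos: [0.5599, 0.1958, 0.0807]
ee_rot: [[-0.99, -0.139, 0.001], [-0.139, 0.99, 0.0], [-0.001, 0.0, -1.0]]
wrist_force: [1.9, -1.9, -3.6]
gripper_width: 0.575
gripper_force: 30.0
```

```bash
python3 st.py
```

```text
23.6 origin x 8.34 y 0.68 z 20.7 Fx,Fy,Fz [ 1.63 -2.16 -3.65]
```

The catch holds: motion stops at x = 8.3 mm and the force turns over. Relaxing, releasing and rising.

Call:
apply_moves([
  [[-0.0005,0,0],0],
  [[0,0,0],0],
])

```text
time_s: 23.77
tcp_pos: [0.5599, 0.1958, 0.0807]
ee_rot: [[-0.99, -0.139, 0.0], [-0.139, 0.99, 0.0], [-0.0, 0.0, -1.0]]
wrist_force: [0.7, -1.0, -4.0]
gripper_width: 0.574
gripper_force: 30.0
```

Call:
apply_moves([
  [[0,0,0],0],
  [[0,0,0],0],
  [[0,0,0],0],
  [[0,0,0],0],
  [[0,0,0],0],
], hand=0.075)

```text
time_s: 24.18
tcp_pos: [0.56, 0.1961, 0.0814]
ee_rot: [[-0.99, -0.139, 0.001], [-0.139, 0.99, 0.001], [-0.001, 0.0, -1.0]]
wrist_force: [-0.3, 0.7, 0.2]
gripper_width: 0.83
gripper_force: 0.0
```

Call:
apply_moves([
  [[0,0,-0.005],0],
  [[0,0,-0.015],0],
  [[0,0,-0.03],0],
  [[0,0,-0.04],0],
  [[0,0,-0.04],0],
])

```text
time_s: 24.6
tcp_pos: [0.5592, 0.1953, 0.2122]
ee_rot: [[-0.99, -0.139, -0.002], [-0.139, 0.99, -0.001], [0.002, -0.001, -1.0]]
wrist_force: [2.4, 0.7, 0.1]
gripper_width: 0.858
gripper_force: 0.0
```

Call:
apply_moves([
  [[-0.03,0,-0.03],0],
  [[-0.04,0,0],0],
  [[-0.04,0,0],0],
  [[0,0,0],0],
  [[0,0,0],0],
])

```text
time_s: 25.02
tcp_pos: [0.669, 0.2109, 0.2374]
ee_rot: [[-0.99, -0.138, -0.004], [-0.138, 0.99, -0.002], [0.004, -0.001, -1.0]]
wrist_force: [-0.4, -0.3, -0.2]
gripper_width: 0.862
gripper_force: 0.0
```

```bash
python3 - <<'E'
from bat import *
s=r.sense();print(s["time_s"],s["tcp_pos"],s["wrist_force"])
p=imaging.capture("wrist");top(p,.121,None)
cv2.imwrite("pics/w6c.png",cv2.resize(p["frame"][0:240,160:480],(800,600),interpolation=cv2.INTER_CUBIC))
E
```

```text
25.0167 [0.66902079 0.21086429 0.23739102] [-0.35773342 -0.27157481 -0.15874427]
rect mm [668.6  61.5] [48.1 68.1] 84.14 px [148. 172.]
rect mm [562.1 195.7] [87.1 46.7] 7.88 px [324.  59.]
```

View pics/w6c.png

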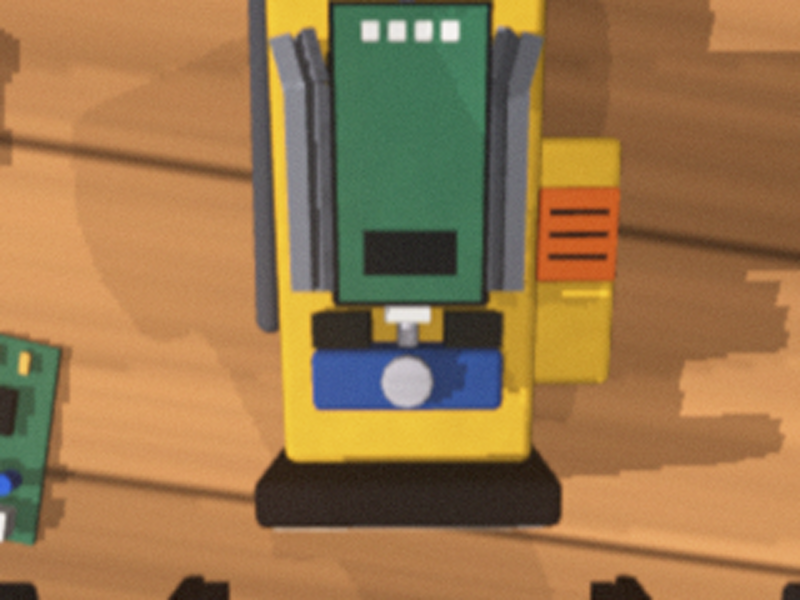

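The battery sits straight in the rails, at light x of about +7 mm, with its nose on the ejector just ahead of the buffer. It stayed there after release, so it's latched. Handing in.

```bash
python3 -c "
from station import r
print(r.finish_job())"
```

```text
the job is handed in; nothing more can be done
None
```

The battery is out of the charger and latched in the floodlight: the catch held when I eased back on it, the battery stayed put after release, and I handed the job in at about 25 s (the judge's result was not shown).

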